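Lay the high-chair tray: plate to the rim, cup onto its spot

TASK

Lay the tray for the meal by pushing alone: gently push the steel divided plate away from you until its long far side rests flush against the tray's raised far rim, and push the pink cup across the tray until it stands wholly on the green round spot. Pick nothing up: plate and cup stay flat on the tray the whole time, with the cup upright, and the snack tub, teething ring and spoon stay where they are. Finish with the hand clear of everything.

Things in the scene. Friction and masses are not known exactly. Their poses are not given: they have to be found in the camera images.
- tray: Fixed cream high-chair tray. Origin at table height, on the tray's middle line; its x axis points away from the robot towards the far rim, y to the left, z up. The flat floor lies 12 mm above the origin, and reaches from x = -200 mm (near rim) to x = +150 mm (inner face of the straight far rim) and y = -285 to +285 mm (side rims). All rims are 12 mm thick; above the floor the far rim rises 18 mm, the near one 10 mm, the side ones 14 mm.
- tray_stop (a point): Middle of the inner face of the far rim, 9 mm above the tray floor; axes as the tray's.
- plate_center (a point): Centre (half-way up, 13 mm above its underside) of the loose rectangular stainless steel divided plate: 120 mm along its x axis, 170 mm along its y axis, 26 mm high, upright outer walls 4 mm thick, two dividers inside, about 0.3 kg (0.22 to 0.42). At the start its x axis points roughly away from the robot, like the tray's. Pushed squarely home, its centre is 60 mm short of the far rim's inner face.
- cup_center (a point): Centre (half-way up, 31 mm above its underside) of the loose pink silicone cup: round, open at the top, 72 mm diameter at the base, narrowing to 66 mm at the rim, 62 mm high, wall 4 mm, about 0.09 kg (0.06 to 0.13), no handle; z axis upright.
- cup_mark: Centre of the green round spot printed on the tray floor, 104 mm in diameter, flat (nothing to bump over). It may be on the left or the right half of the tray; the cup starts nearer the robot on the same half.
- tub: Bystander: mint lidded snack tub with a steel spring clip, 84 mm square, 56 mm high, loose, origin under its centre. It stands on the yellow spot in the other half of the tray.
- teether: Bystander: flat beechwood teething ring, 70 mm outer and 44 mm inner diameter, 12 mm thick, loose, origin under its centre. It lies on the tub's half, nearer the robot.
- spoon: Bystander: blue plastic baby spoon lying across the tray between the green spot and the far rim, 118 mm long along its y axis, at most 26 mm wide, 7 mm high, loose, origin under its middle.

How it is judged:
At the end, for the whole second after the job is handed in: The plate lies flat with its long far side against the far rim (gap at most 4 mm at its middle, square within 0.05 rad), and the cup stands upright on the tray with its base wholly on the green spot (centre within 16 mm of the spot's) (x of plate_center in the frame of tray_stop above -0.064 m and angle between the x axis of plate_center and the x axis of tray, either way round below 0.05 rad and angle between plate_center's own z axis and vertical below 0.06 rad and horizontal distance between cup_center and cup_mark below 0.016 m and angle between cup_center's own z axis and vertical below 0.1 rad and height (world z) of cup_center below 0.047 m and height (world z) of plate_center below 0.029 m); the robot touches nothing.
It fails at once if the plate is lifted or tipped (height (world z) of plate_center above 0.035 m or angle between plate_center's own z axis and vertical above 0.2 rad).
It fails at once if the cup is lifted or knocked over (height (world z) of cup_center above 0.055 m or angle between cup_center's own z axis and vertical above 0.5 rad).
It fails at once if the snack tub, teething ring or spoon is moved by more than 15 mm (distance of any of tub, teether, spoon from where it was at the start of the episode above 0.015 m).
It fails at once if the plate is rammed against the rim (over 60 N) (contact force between plate and tray above 60 N).
It also fails if it takes over 45 s, if anything falls off the work surface, if the arm or the gripper's body presses on something with over 40 N, if the wrist force passes 120 N, or if a joint passes its speed limit or range.

ROBOT

A 7-joint arm with a two-finger parallel gripper is mounted at the origin on the work surface. World frame = base frame: x ahead of the robot, y to its left, z up, the work surface at z = 0. Lengths are in m, angles in rad, forces in N, time in s.
With the tool pointing down it reaches from about 0.4 to 0.85 m from the base axis. Payload 4.5 kg.
Tool frame: the origin (TCP) lies at the very end of the fingers, on their centre line; the grasp point (between the pads) lies 19 mm behind it; z points along the fingers, y is the line along which they close (so a half turn about z gives the same grasp; the last joint's range is limited). The gripper opens to 88 mm and grips with 3 to 60 N. Pads are 18 mm wide; open, the fingers measure 123 mm over their backs; the gripper's body (75 mm by 187 mm) begins 45 mm behind the grasp point.
Start: joints at [1.319, 0.689, -0.195, 1.565, 0.157, 0.902, -0.215], TCP at [0.176, -0.6, 0.239] pointing down, gripper open.
Joint ranges: [-3.01, 3.01], [-0.46, 2.08], [-1.47, 1.51], [0.13, 2.56], [-1, 4.14], [0.04, 2.09], [-2.66, 2.66]. Speed limits (rad/s): [2.57, 2.57, 3.14, 3.14, 3.14, 3.14, 3.14].

INTERFACE

Orientations are given as a rotation vector (axis times angle).
In Python, from station import r gives the robot as it stands.
- The arm moves only by the tool arm_command, never from a script. Its argument "moves" is one flat list of numbers, 7 for each row, row after row: the turn, a rotation vector about the tool's x, y, z in degrees, then the shift along the tool's x, y, z in cm, then the finger opening in cm, from 0 to 8.81. In form: [rx, ry, rz, x, y, z, fingers, rx, ry, rz, x, y, z, fingers, ...]. A call has 1 to 5 rows; each row shifts and turns the commanded pose from where the row before left it, along the tool's axes as they then stand; what a row does not reach is not made up. A row lasts 1/10 s, in which the tool goes at most 50 mm and 8.59 degrees, less where a joint would pass 70% of its speed; a pose out of reach is approached as far as the arm can. A call with a gripper value outside its range is refused whole. The fingers move at their own pace and stop on an object; "force" is the grip in N (left out, the last holds). Time passes only in rows, so rows that do not move let the fingers close. It gives the time, the measured TCP pose, the force, the opening and the grip force at its end, in the units of the state.
- r.state(): the state, without advancing time (a new reading comes with each control period).
- r.grab_frame(name): name is "side" or "top" or "wrist"; returns the picture (420x560x3 uint8, red, green, blue); there is no depth.
- r.camera_model(name): a dict with "K" (3x3 intrinsics, pixels), "T" (4x4, takes a point from camera to world coordinates). Camera axes: x right, y down, z forward; pixel columns grow to the right and rows downward; lengths in m; the calibration is good to about 2 mm. A picture is of the moment at which its call begins: read the wrist's pose just before it. camera_model takes no time and is no camera call; for the wrist camera it gives the pose at the moment of the call.
- r.finish_job(): hands the job in; it is judged then, once.
Trained networks look in the newest picture that a camera, given by its name, has taken for a name from the list of things; names that differ only in an ending like _2 or _b are one class to them, and where a whole thing is asked for, a point or a joint stands for the part that bears it (a point fixed in the world has none). Each returns a list of dicts, best first, with "p" (0 to 1); they miss things now and then, are a little off and sometimes report something else, mostly with a low value. They report only what shows in the picture. A call takes as long as a camera call.
- r.cut_out(camera, label): "mask" (420x560 bool, what is visible of it) and "rect" ([left, top, right, bottom] in pixels, round what is visible of it).
- r.spot_point(camera, label): "centre" ([column, row] in pixels: a listed point, or the origin of a listed thing).
The state is a dict: "t": time; "qpos": joint angles; "qd": joint speeds; "joint_efforts": joint torques, N m; "eef_pos": TCP position; "tcp_rot": TCP orientation; "wrist_force": force on the tool from outside, world axes, zero at the start; "ft_torque": the same for the moment, N m; "finger_gap": finger opening in m; "grasp_force": force on a finger pad.
Only numpy, scipy, OpenCV 4.12 (cv2) and the standard library are available. Lean on these libraries where they do the work, as an engineer would, in place of code of your own. Each camera call takes 0.05 s, during which the arm holds its last target. There are 200 camera calls.

## Working session

There is one attempt and no reset: what is moved stays moved. The work goes in short steps, Python scripts to look and compute and a tool call to move; the robot and the scene stay as the last step left them, time stands still between calls to the robot, and variables do not carry over. Pictures are saved under pics/ and viewed, at most 10 in all, crops included, and the job is handed in when it is done.

Besides the shell and the picture viewer there is one more tool, called after "Emit:" as name(argument=value, ...), one argument or row to a line, values as JSON. arm_command: Moves the arm, as the interface text tells. Its arguments: {"type":"object","properties":{"moves":{"type":"array"},"force":{"type":"number"}},"required":["moves"]}

```bash
mkdir -p pics; cat > h.py <<'E'
import numpy as np, cv2
from station import r
from scipy.spatial.transform import Rotation as R
def ray(cam,uv,z):
    m=r.camera_model(cam);K=np.array(m["K"]);T=np.array(m["T"])
    d=T[:3,:3]@np.linalg.inv(K)@np.array([uv[0],uv[1],1.]);o=T[:3,3]
    return o+d*(z-o[2])/d[2]
def save(cam,n):
    im=r.grab_frame(cam);cv2.imwrite(f"pics/{n}.png",im[:,:,::-1]);return im
def loc(cam,label,z):
    o=r.spot_point(cam,label)
    return [(round(d["p"],2),np.round(d["centre"]),np.round(ray(cam,d["centre"],z),4)) for d in o[:2]]
E
python3 - <<'E'
from h import *
s=r.state();print(s["t"],s["eef_pos"],s["tcp_rot"],R.from_rotvec(s["tcp_rot"]).as_matrix().round(3))
for c in ("top","side"):
    save(c,c+"0")
    for l,z in (("tray",0),("tray_stop",.021),("plate_center",.025),("cup_center",.043),("cup_mark",.012),("tub",.012),("teether",.012),("spoon",.012)):
        print(c,l,loc(c,l,z))
E
```

```text
0.0 [ 0.17601753 -0.59903454  0.2378909 ] [-3.10772636e+00 -4.47287625e-01  5.24059466e-04] [[ 0.959  0.282 -0.001]
 [ 0.282 -0.959  0.002]
 [-0.    -0.002 -1.   ]]
top tray []
top tray_stop [(0.79, array([271., 139.]), array([0.7339, 0.0275, 0.021 ]))]
top plate_center [(0.77, array([277., 217.]), array([0.6042, 0.0129, 0.025 ]))]
top cup_center [(0.65, array([134., 261.]), array([0.5252, 0.2402, 0.043 ]))]
top cup_mark [(0.66, array([145., 200.]), array([0.6266, 0.2361, 0.012 ])), (0.16, array([268., 138.]), array([0.7366, 0.0324, 0.012 ]))]
top tub [(0.64, array([393., 189.]), array([ 0.6562, -0.1789,  0.012 ])), (0.3, array([146., 199.]), array([0.627 , 0.2353, 0.012 ]))]
top teether [(0.66, array([394., 263.]), array([ 0.534 , -0.1822,  0.012 ]))]
top spoon [(0.93, array([145., 153.]), array([0.7059, 0.2402, 0.012 ]))]
side tray []
side tray_stop [(0.96, array([319., 217.]), array([0.7406, 0.025 , 0.021 ])), (0.22, array([262., 174.]), array([0.6954, 0.2153, 0.021 ]))]
side plate_center [(0.91, array([259., 238.]), array([0.6047, 0.0121, 0.025 ]))]
side cup_center [(0.94, array([184., 177.]), array([0.5234, 0.2409, 0.043 ]))]
side cup_mark [(0.88, array([231., 179.]), array([0.6269, 0.2366, 0.012 ]))]
side tub [(0.81, array([330., 308.]), array([ 0.6495, -0.1781,  0.012 ]))]
side teether [(0.97, array([262., 334.]), array([ 0.53  , -0.1795,  0.012 ]))]
side spoon [(0.61, array([262., 175.]), array([0.6985, 0.225 , 0.012 ]))]
```

View pics/top0.png

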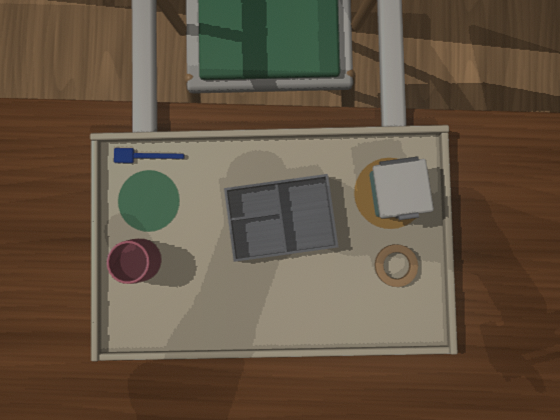

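The top view shows the plate (corners about 226,188 / 328,176 / 336,248 / 235,260) turned slightly against the tray. The cup is at (134,261), the green spot at (148,200) and the spoon at (148,155). The tub (402,188) and ring (397,265) are on the right half. Next I need the yaws and finer positions.

```bash
python3 - <<'E'
from h import *
im=r.grab_frame("top")
def rect(mask,z):
    m=mask.astype(np.uint8);c=max(cv2.findContours(m,0,2)[0],key=cv2.contourArea)[:,0,:]
    p=np.array([ray("top",q,z)[:2] for q in c],np.float32)
    h=cv2.minAreaRect(p);return np.round(h[0],4),np.round(h[1],4),h[2],np.round(cv2.boxPoints(h),4).tolist()
for l,z in(("tray",.028),("plate_center",.038)):
    for d in r.cut_out("top",l)[:1]: print(l,d["p"],rect(d["mask"],z))
hsv=cv2.cvtColor(im,cv2.COLOR_RGB2HSV)
g=cv2.inRange(hsv,(60,60,40),(95,255,255));g[:140]=0
n,_,st,ce=cv2.connectedComponentsWithStats(g)
for i in range(1,n):
    if st[i,4]>300: print("green",st[i],ray("top",ce[i],.012))
for d in r.cut_out("top","cup_center")[:1]: print("cup",d["rect"],rect(d["mask"],.05))
# far rim inner edges: gradient profile along columns
gr=cv2.cvtColor(im,cv2.COLOR_RGB2GRAY)
for c in (220,300,350): print(c,gr[122:150,c].tolist())
for v in (.012,.03): print([ray("top",(c,140-.0*c),v).round(4).tolist() for c in (110,440)])
E
```

```text
tray 0.61 (array([0.6748, 0.0277]), array([0.5975, 0.5932]), 2.950549364089966, [[0.3612000048160553, 0.3084999918937683], [0.39169999957084656, -0.2838999927043915], [0.9883999824523926, -0.2531000077724457], [0.9577999711036682, 0.3393000066280365]])
plate_center 0.66 (array([0.6029, 0.0075]), array([0.1196, 0.1699]), 9.617779731750488, [[0.5297999978065491, 0.08129999786615372], [0.5582000017166138, -0.08630000054836273], [0.6761000156402588, -0.06629999727010727], [0.6477000117301941, 0.10130000114440918]])
green [ 119  171   60   60 2859] [0.62533227 0.2305466  0.012     ]
cup [106.8, 238.7, 163.1, 285.4] (array([0.5265, 0.2379]), array([0.067 , 0.0867]), 13.032402992248535, [[0.48410001397132874, 0.27250000834465027], [0.503600001335144, 0.18809999525547028], [0.5688999891281128, 0.20319999754428864], [0.5493999719619751, 0.28760001063346863]])
220 [63, 61, 60, 63, 66, 65, 65, 64, 91, 144, 144, 141, 145, 142, 115, 69, 65, 81, 94, 106, 145, 145, 144, 143, 144, 145, 144, 145]
300 [62, 61, 59, 58, 60, 61, 86, 139, 142, 141, 142, 143, 117, 75, 62, 75, 94, 104, 145, 145, 144, 144, 143, 143, 143, 141, 142, 142]
350 [62, 62, 59, 57, 58, 89, 140, 143, 142, 142, 140, 116, 72, 64, 82, 105, 144, 144, 142, 142, 140, 141, 142, 141, 142, 141, 137, 138]
[[0.7259, 0.3001, 0.012], [0.7417, -0.2564, 0.012]]
[[0.7223, 0.2931, 0.03], [0.7377, -0.2501, 0.03]]
```

View pics/side0.png

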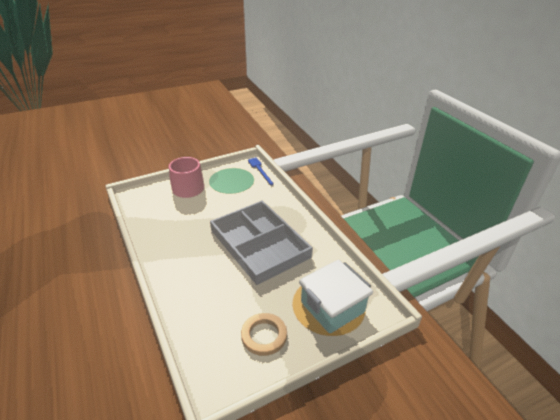

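Side view agrees: the cup (184,177) stands short of the green spot, with the plate in the middle. The tray yaw is about 3° and the plate yaw about 9.6°. I'll push the plate first with the open fingers set parallel to the rim, so it squares itself.

Emit:
arm_command(
  moves=[0, 0, 6.7, 0, 0, 0, 8.8, 0, 0, 6.7, 0, 0, 0, 8.8, 0, 0, 0, 2.4, -4.25, 0, 8.8, 0, 0, 0, 2.4, -4.25, 0, 8.8, 0, 0, 0, 2.4, -4.25, 0, 8.8],
)

```text
t: 1.6
eef_pos: [0.2421, -0.4672, 0.2388]
tcp_rot: [3.14, 0.08, 0.001]
wrist_force: [0.3, 0.2, 1.1]
finger_gap: 0.0879
grasp_force: 0.0
```

Emit:
arm_command(
  moves=[0, 0, 0, 2.4, -4.25, 0, 8.8, 0, 0, 0, 2.4, -4.25, 0, 8.8, 0, 0, 0, 2.4, -4.25, 0, 8.8, 0, 0, 0, 2.4, -4.25, 0, 8.8, 0, 0, 0, 2.4, -4.25, 0, 8.8],
)

```text
t: 2.1
eef_pos: [0.3512, -0.2485, 0.239]
tcp_rot: [3.14, 0.081, 0.002]
wrist_force: [2.1, 0.3, 0.6]
finger_gap: 0.0881
grasp_force: 0.0
```

Emit:
arm_command(
  moves=[0, 0, 0, 2.4, -4.25, 0, 8.8, 0, 0, 0, 2.4, -4.25, 0, 8.8, 0, 0, 0, 2.4, -4.25, 0, 8.8, 0, 0, 0, 2.4, -4.25, 0, 8.8, 0, 0, 0, 0, 0, 0, 8.8],
)

```text
t: 2.6
eef_pos: [0.4413, -0.0676, 0.2391]
tcp_rot: [-3.136, -0.103, -0.007]
wrist_force: [0.2, 0.0, 0.5]
finger_gap: 0.0881
grasp_force: 0.0
```

```bash
cat > st.py <<'E'
from h import *
s=r.state();M=R.from_rotvec(s["tcp_rot"]).as_matrix()
print(s["t"],np.round(s["eef_pos"],4),M.round(3).tolist(),np.round(s["wrist_force"],1))
def to(*p): print("to",p,"cm",(M.T@(np.array(p)-s["eef_pos"])*100).round(2))
E
python3 - <<'E'
from st import *
to(.482,.010,.1);to(.482,.010,.022)
E
```

```text
2.6 [ 0.4413 -0.0676  0.2391] [[0.998, 0.066, 0.005], [0.065, -0.998, 0.004], [0.005, -0.003, -1.0]] [0.2 0.  0.5]
to (0.482, 0.01, 0.1) cm [ 4.5  -7.43 13.96]
to (0.482, 0.01, 0.022) cm [ 4.46 -7.41 21.76]
```

Emit:
arm_command(
  moves=[0, 0, 0, 2.25, -3.7, 0, 8.8, 0, 0, 0, 2.25, -3.7, 0, 8.8, 0, 0, 0, 0, 0, 5, 8.8, 0, 0, 0, 0, 0, 5, 8.8, 0, 0, 0, 0, 0, 5, 8.8],
)

```text
t: 3.1
eef_pos: [0.4794, 0.0009, 0.0876]
tcp_rot: [-3.14, -0.082, -0.004]
wrist_force: [0.4, -0.4, -0.3]
finger_gap: 0.0877
grasp_force: 0.0
```

Emit:
arm_command(
  moves=[0, 0, 0, 0, 0, 2, 8.8, 0, 0, 0, 0, 0, 0, 8.8, 0, 0, 0, 0, 0, 0, 8.8],
)

```text
t: 3.4
eef_pos: [0.4787, 0.0005, 0.0691]
tcp_rot: [3.14, 0.081, 0.0]
wrist_force: [0.2, -1.0, 1.1]
finger_gap: 0.0877
grasp_force: 0.0
```

```bash
python3 - <<'E'
from st import *
to(.482,.010,.022)
im=r.grab_frame("top");side=save("side","side1")
# mark from side colour
hsv=cv2.cvtColor(side,cv2.COLOR_RGB2HSV);g=cv2.inRange(hsv,(60,60,40),(95,255,255));g[:,:200]=0;g[:,262:]=0;g[:160]=0;g[200:]=0
c=max(cv2.findContours(g,0,1)[0],key=cv2.contourArea)[:,0,:]
p=np.array([ray("side",q,.012)[:2] for q in c],np.float32);print(cv2.minEnclosingCircle(p),p.min(0),p.max(0))
gr=cv2.cvtColor(im,cv2.COLOR_RGB2GRAY)
P=[]
for c,rw in((220,136.0),(350,133.0)): P.append(ray("top",(c,rw),.03)[:2])
print(P,np.arctan2(P[1][0]-P[0][0],P[0][1]-P[1][1]))
E
```

```text
3.4 [0.4787 0.0005 0.0691] [[0.999, 0.051, 0.0], [0.051, -0.999, -0.0], [0.0, 0.0, -1.0]] [ 0.2 -1.   1.1]
to (0.482, 0.01, 0.022) cm [ 0.37 -0.94  4.71]
((0.626430094242096, 0.23368985950946808), 0.04902614653110504) [0.5778584  0.18653405] [0.6753556  0.28080136]
[array([0.73413307, 0.11145749]), array([ 0.74516725, -0.1024119 ])] 0.05154737669875488
```

Emit:
arm_command(
  moves=[0, 0, 0, 0.3, -0.9, 2, 8.8, 0, 0, 0, 0, 0, 1.7, 8.8, 0, 0, 0, 0, 0, 1.0, 8.8, 0, 0, 0, 1.0, 0, 0, 8.8, 0, 0, 0, 1.0, 0, 0, 8.8],
)

```text
t: 4.0
eef_pos: [0.5023, 0.0108, 0.0226]
tcp_rot: [3.14, 0.081, 0.002]
wrist_force: [1.0, -0.3, 0.0]
finger_gap: 0.0882
grasp_force: 0.0
```

Emit:
arm_command(
  moves=[0, 0, 0, 1.0, 0, 0, 8.8, 0, 0, 0, 1.0, 0, 0, 8.8, 0, 0, 0, 0.8, 0, 0, 8.8, 0, 0, 0, 0.8, 0, 0, 8.8, 0, 0, 0, 0.8, 0, 0, 8.8],
)

```text
t: 4.5
eef_pos: [0.5445, 0.0138, 0.0216]
tcp_rot: [-3.14, -0.083, 0.003]
wrist_force: [-2.5, 0.9, 1.6]
finger_gap: 0.088
grasp_force: 1.2
```

Emit:
arm_command(
  moves=[0, 0, 0, 0.8, 0, 0, 8.8, 0, 0, 0, 0.8, 0, 0, 8.8, 0, 0, 0, 0.8, 0, 0, 8.8, 0, 0, 0, 0.8, 0, 0, 8.8, 0, 0, 0, 0.8, 0, 0, 8.8],
)

```text
t: 5.0
eef_pos: [0.5858, 0.0152, 0.0216]
tcp_rot: [3.14, 0.081, 0.001]
wrist_force: [-1.5, -0.5, -0.8]
finger_gap: 0.0881
grasp_force: 1.0
```

```bash
python3 - <<'E'
from st import *
top=save("top","top1")
for d in r.cut_out("top","plate_center")[:1]:
    c=max(cv2.findContours(d["mask"].astype(np.uint8),0,2)[0],key=cv2.contourArea)[:,0,:]
    h=cv2.minAreaRect(np.array([ray("top",q,.038)[:2] for q in c],np.float32));print(d["p"],h)
E
```

```text
5.0 [0.5858 0.0152 0.0216] [[0.999, 0.052, 0.0], [0.052, -0.999, -0.0], [0.0, 0.0, -1.0]] [-1.5 -0.5 -0.8]
0.75 ((0.6708446145057678, 0.0047116950154304504), (0.08979258686304092, 0.17007705569267273), 2.977604866027832)
```

View pics/top1.png

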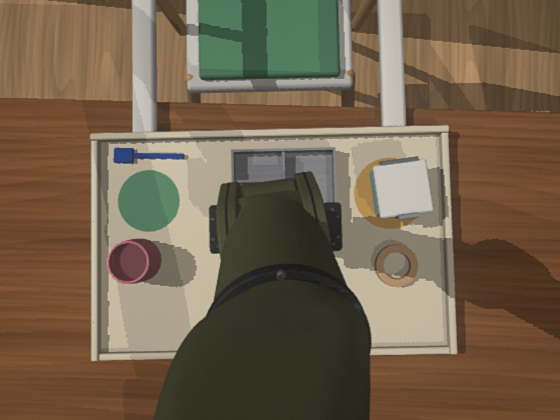

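The plate (232–335, 149) is now square with the rim at 2.98°, with about 24 mm to go.

Emit:
arm_command(
  moves=[0, 0, 0, 0.7, 0, 0, 8.8, 0, 0, 0, 0.6, 0, 0, 8.8, 0, 0, 0, 0.4, 0, 0, 8.8, 0, 0, 0, 0.3, 0, 0, 8.8],
)

```text
t: 5.5
eef_pos: [0.605, 0.0165, 0.0217]
tcp_rot: [3.14, 0.082, -0.0]
wrist_force: [-3.4, -0.5, 2.0]
finger_gap: 0.088
grasp_force: 2.0
```

Emit:
arm_command(
  moves=[0, 0, 0, 0.2, 0, 0, 8.8, 0, 0, 0, 0.2, 0, 0, 8.8],
)

```text
t: 5.7
eef_pos: [0.6083, 0.0166, 0.0217]
tcp_rot: [3.14, 0.081, -0.002]
wrist_force: [-8.6, 1.1, 4.5]
finger_gap: 0.0881
grasp_force: 4.7
```

Emit:
arm_command(
  moves=[0, 0, 0, 0.1, 0, 0, 8.8, 0, 0, 0, 0.1, 0, 0, 8.8],
)

```text
t: 5.9
eef_pos: [0.6083, 0.0166, 0.0217]
tcp_rot: [3.14, 0.081, -0.008]
wrist_force: [-9.8, -0.9, 8.4]
finger_gap: 0.0882
grasp_force: 4.5
```

Force rises with no more travel, so the plate is against the rim. Backing off and checking.

Emit:
arm_command(
  moves=[0, 0, 0, -1, 0, 0, 8.8, 0, 0, 0, -3, 0, 0, 8.8, 0, 0, 0, -4, 0, -1, 8, 0, 0, 0, -4, 0, -5, 4.5, 0, 0, 0, -1, 0, -5, 4.5],
)

```text
t: 6.4
eef_pos: [0.486, 0.0102, 0.1193]
tcp_rot: [3.14, 0.083, -0.009]
wrist_force: [1.7, 0.0, -0.0]
finger_gap: 0.0659
grasp_force: 0.0
```

Emit:
arm_command(
  moves=[0, 0, 0, 0, -5, 0, 4.5, 0, 0, 0, 0, -5, 0, 4.5, 0, 0, 0, 0, -5, 0, 4.5, 0, 0, 0, 0, -5, 0, 4.5, 0, 0, 0, 0, 0, 0, 4.5],
)

```text
t: 6.9
eef_pos: [0.4801, 0.2217, 0.1203]
tcp_rot: [-3.131, -0.103, -0.008]
wrist_force: [0.6, 0.3, 0.1]
finger_gap: 0.0451
grasp_force: 0.0
```

```bash
python3 - <<'E'
from st import *
top=save("top","top2");side=save("side","side2")
print(loc("side","cup_center",.043),loc("side","plate_center",.025))
for d in r.cut_out("top","plate_center")[:1]:
    c=max(cv2.findContours(d["mask"].astype(np.uint8),0,2)[0],key=cv2.contourArea)[:,0,:]
    h=cv2.minAreaRect(np.array([ray("top",q,.038)[:2] for q in c],np.float32));print(d["p"],h)
c=np.array([.5243,.2405]);m=np.array([.626,.232]);u=(m-c)/np.linalg.norm(m-c);print(u,np.degrees(np.arctan2(u[1],u[0])),np.linalg.norm(m-c))
p=c-u*.065;to(p[0],p[1],.024)
E
```

```text
6.9 [0.4801 0.2217 0.1203] [[0.998, 0.066, 0.005], [0.066, -0.998, 0.009], [0.006, -0.009, -1.0]] [0.6 0.3 0.1]
[(0.85, array([188., 177.]), array([0.5317, 0.2389, 0.043 ]))] [(0.75, array([297., 227.]), array([0.6833, 0.0092, 0.025 ]))]
0.61 ((0.6768955588340759, 0.005230128765106201), (0.12423285841941833, 0.17023678123950958), 2.0270814895629883)
[ 0.99652546 -0.08328875] -4.777628779596269 0.10205459323322984
to (np.float64(0.4595258453973479), np.float64(0.24591376906708495), 0.024) cm [-1.94 -2.46  9.64]
```

View pics/side2.png

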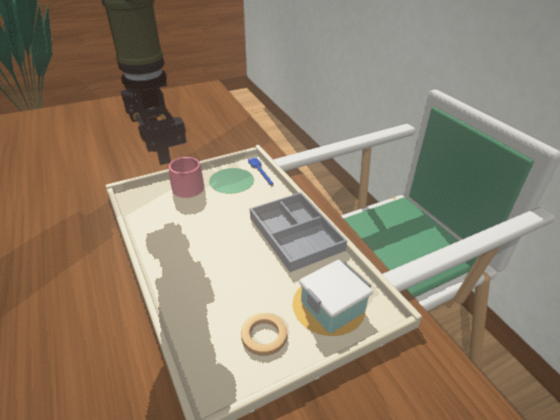

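The side view shows the plate along the far rim (centre 297,227), and the cup untouched at (186,177). Next I line up behind the cup with the finger pair as a cradle.

Emit:
arm_command(
  moves=[0, 0, 0, -1.9, -2.4, 0, 4.5, 0, 0, 7.8, 0, 0, 0, 4.5, 0, 0, 0, 0, 0, 3, 4.5, 0, 0, 0, 0, 0, 3, 4.5, 0, 0, 0, 0, 0, 0, 4.5],
)

```text
t: 7.65
eef_pos: [0.4581, 0.2304, 0.0573]
tcp_rot: [3.135, -0.136, -0.007]
wrist_force: [-0.8, -0.3, 0.5]
finger_gap: 0.0451
grasp_force: 0.0
```

```bash
python3 - <<'E'
from st import *
to(.4595,.2459,.024);to(.5891,.2351,.024)
E
```

```text
7.65 [0.4581 0.2304 0.0573] [[0.996, -0.087, -0.005], [-0.087, -0.996, -0.003], [-0.004, 0.004, -1.0]] [-0.8 -0.3  0.5]
to (0.4595, 0.2459, 0.024) cm [ 0.01 -1.57  3.33]
to (0.5891, 0.2351, 0.024) cm [13.02 -1.62  3.27]
```

Emit:
arm_command(
  moves=[0, 0, 0, 0, -1.6, 0, 4.5, 0, 0, 0, 0, 0, 3.3, 4.5, 0, 0, 0, 0, 0, 0, 4.5, 0, 0, 0, 1.0, 0, 0, 4.5, 0, 0, 0, 1.0, 0, 0, 4.5],
)

```text
t: 8.15
eef_pos: [0.4825, 0.2476, 0.0285]
tcp_rot: [-3.138, 0.133, -0.004]
wrist_force: [0.2, -1.3, -0.1]
finger_gap: 0.0449
grasp_force: 0.0
```

Emit:
arm_command(
  moves=[0, 0, 0, 0.8, 0, 0, 4.5, 0, 0, 0, 0.8, 0, 0, 4.5, 0, 0, 0, 0.8, 0, 0, 4.5, 0, 0, 0, 0.8, 0, 0, 4.5, 0, 0, 0, 0.8, 0, 0, 4.5],
)

```text
t: 8.65
eef_pos: [0.521, 0.244, 0.0269]
tcp_rot: [3.139, -0.132, -0.0]
wrist_force: [-0.4, -0.8, 1.7]
finger_gap: 0.0446
grasp_force: 0.7
```

Emit:
arm_command(
  moves=[0, 0, 0, 0.8, 0, 0, 4.5, 0, 0, 0, 0.8, 0, 0, 4.5, 0, 0, 0, 0.8, 0, 0, 4.5, 0, 0, 0, 0.8, 0, 0, 4.5, 0, 0, 0, 0, 0, 0, 4.5],
)

```text
t: 9.15
eef_pos: [0.5544, 0.241, 0.0269]
tcp_rot: [-3.138, 0.134, -0.004]
wrist_force: [0.2, 0.1, 0.0]
finger_gap: 0.0448
grasp_force: 0.0
```

```bash
python3 - <<'E'
from st import *
save("side","side3");to(.5891,.2351,.024)
print(loc("side","cup_center",.043),loc("side","cup_mark",.012))
E
```

```text
9.15 [0.5544 0.241  0.0269] [[0.996, -0.085, 0.003], [-0.085, -0.996, 0.0], [0.003, -0.0, -1.0]] [0.2 0.1 0. ]
to (0.5891, 0.2351, 0.024) cm [3.51 0.29 0.29]
[(0.92, array([214., 173.]), array([0.5887, 0.232 , 0.043 ]))] [(0.86, array([230., 182.]), array([0.6221, 0.2281, 0.012 ]))]
```

View pics/side3.png

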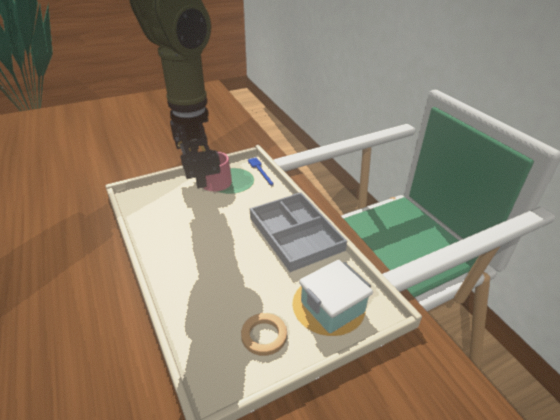

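The cup is in the cradle, entering the spot (cup about 216,172; green 238,180), with about 3.5 cm to go.

Emit:
arm_command(
  moves=[0, 0, 0, 0.8, 0.1, 0, 4.5, 0, 0, 0, 0.8, 0.1, 0, 4.5, 0, 0, 0, 0.8, 0.1, 0, 4.5, 0, 0, 0, 0.6, 0, 0, 4.5, 0, 0, 0, 0.5, 0, 0, 4.5],
)

```text
t: 9.8
eef_pos: [0.5878, 0.2351, 0.0268]
tcp_rot: [3.139, -0.133, 0.001]
wrist_force: [-0.8, 0.1, 0.5]
finger_gap: 0.0452
grasp_force: 0.3
```

Emit:
arm_command(
  moves=[0, 0, 0, 0, 0, 0, 4.5, 0, 0, 0, -1, 0, 0, 4.5, 0, 0, 0, -3, 0, 0, 4.5, 0, 0, 0, -4, 0, 0, 4.5, 0, 0, 0, -3, 0, -4, 4.5],
)

```text
t: 10.3
eef_pos: [0.4708, 0.2436, 0.0636]
tcp_rot: [3.134, -0.129, -0.016]
wrist_force: [0.6, 0.6, 0.8]
finger_gap: 0.045
grasp_force: 0.0
```

Emit:
arm_command(
  moves=[0, 0, 0, -1, 2, -5, 4.5, 0, 0, 0, 0, 5, 0, 4.5, 0, 0, 0, 0, 5, 0, 4.5, 0, 0, 0, 0, 5, 0, 4.5, 0, 0, 0, 0, 0, 0, 4.5],
)

```text
t: 10.8
eef_pos: [0.4515, 0.0694, 0.1129]
tcp_rot: [3.132, -0.151, -0.005]
wrist_force: [0.2, -0.3, -0.3]
finger_gap: 0.0448
grasp_force: 0.0
```

```bash
python3 - <<'E'
from st import *
a=save("top","top4");b=save("side","side4")
for c in("side","top"):
  for l,z in (("cup_center",.043),("cup_mark",.012),("plate_center",.025),("tray_stop",.021),("spoon",.012),("tub",.012),("teether",.012)):print(c,l,loc(c,l,z)[:1])
for d in r.cut_out("top","plate_center")[:1]:
    c=max(cv2.findContours(d["mask"].astype(np.uint8),0,2)[0],key=cv2.contourArea)[:,0,:]
    print(d["p"],cv2.minAreaRect(np.array([ray("top",q,.038)[:2] for q in c],np.float32)))
x=cv2.resize(a[110:280,85:345],None,fx=3,fy=3,interpolation=cv2.INTER_CUBIC);cv2.imwrite("pics/top4c.png",x[:,:,::-1])
x=cv2.resize(b[130:280,160:400],None,fx=3.2,fy=3.2,interpolation=cv2.INTER_CUBIC);cv2.imwrite("pics/side4c.png",x[:,:,::-1])
E
```

```text
10.8 [0.4515 0.0694 0.1129] [[0.995, -0.096, -0.003], [-0.096, -0.995, -0.005], [-0.003, 0.006, -1.0]] [ 0.2 -0.3 -0.3]
side cup_center [(0.94, array([231., 168.]), array([0.6286, 0.2338, 0.043 ]))]
side cup_mark [(0.91, array([232., 184.]), array([0.6222, 0.2168, 0.012 ]))]
side plate_center [(0.61, array([297., 225.]), array([0.6858, 0.0146, 0.025 ]))]
side tray_stop [(0.59, array([316., 216.]), array([0.736 , 0.0281, 0.021 ]))]
side spoon [(0.62, array([261., 174.]), array([0.6997, 0.2291, 0.012 ]))]
side tub [(0.94, array([333., 307.]), array([ 0.6553, -0.1795,  0.012 ]))]
side teether [(0.72, array([267., 336.]), array([ 0.5356, -0.1848,  0.012 ]))]
top cup_center [(0.97, array([145., 200.]), array([0.6231, 0.2271, 0.043 ]))]
top cup_mark []
top plate_center [(0.69, array([283., 174.]), array([0.6752, 0.0058, 0.025 ]))]
top tray_stop [(0.95, array([272., 137.]), array([0.7362, 0.0254, 0.021 ]))]
top spoon [(0.9, array([145., 157.]), array([0.6985, 0.24  , 0.012 ]))]
top tub [(0.8, array([395., 190.]), array([ 0.6544, -0.1824,  0.012 ]))]
top teether [(0.66, array([394., 264.]), array([ 0.5318, -0.1821,  0.012 ]))]
0.87 ((0.6775507926940918, 0.005207151174545288), (0.1214994266629219, 0.16994597017765045), 2.9802260398864746)
```

View pics/top4c.png

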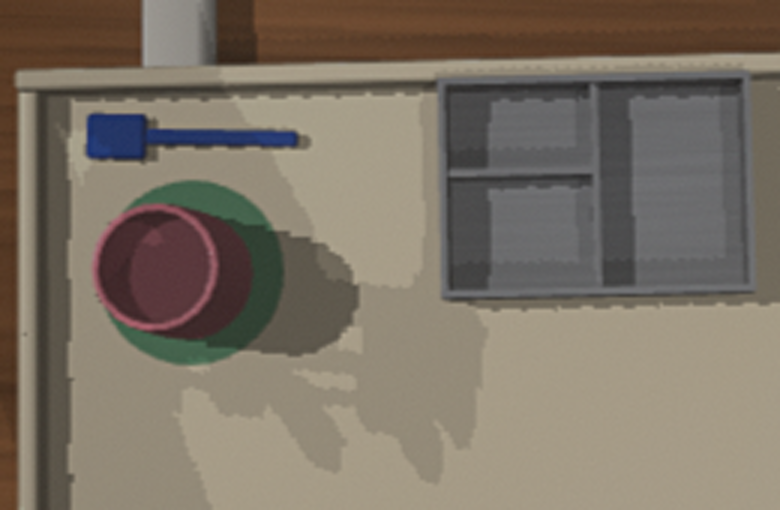

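View pics/side4c.png

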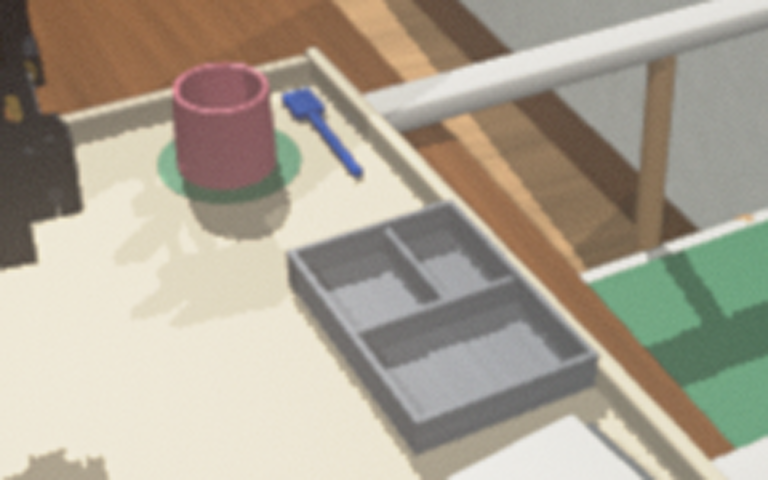

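The crops show the cup upright in the middle of the green spot, and the plate along the rim with no visible gap. The spoon, tub and ring haven't moved, and the hand is clear.

```bash
python3 -c "
from station import r
print(r.finish_job())"
```

```text
the job is handed in; nothing more can be done
None
```

I handed the job in after about 11 s on the robot's clock: the plate is square and flush against the far rim, the cup stands upright on the green spot, the tub, ring and spoon look unmoved, and the hand is clear; no verdict came back.

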